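# Load the kiln carrier with dried inkstones in their row order

### The arm

A 7-joint arm with a two-finger parallel gripper is mounted at the origin on the work surface. World frame = base frame: x ahead of the robot, y to its left, z up, the work surface at z = 0. Lengths are in mm, angles in rad, forces in N, time in s.
With the tool pointing down it reaches from about 350 to 900 mm from the base axis. Payload 19.9 kg.
Tool frame: the origin (TCP) lies midway between the tips of the shut fingers; the grasp point (between the pads) lies 19 mm behind it; z points along the fingers, y is the line along which they close (so a half turn about z gives the same grasp; the last joint's range is limited). The gripper opens to 85 mm and grips with 20 to 120 N. Pads are 22 mm wide; open, the fingers measure 114 mm over their backs; the gripper's body (76 mm by 85 mm) begins 54 mm behind the grasp point. The pads swing forward as they close: fully open they stand 13 mm farther back than shut.
Start: joints at [-1.284, 0.417, -0.01, 1.614, 0.005, 1.111, -0.053], TCP at [201.806, 591.503, 231.26] pointing down, gripper open.
Joint ranges: [-2.81, 2.81], [-0.39, 2.02], [-1.27, 1.25], [0.06, 2.57], [-1.19, 4.33], [0.19, 2], [-2.82, 2.82]. Speed limits (rad/s): [1.89, 1.89, 2.39, 2.39, 3.01, 3.01, 3.01].

### API

Orientations are given as a unit quaternion [w, x, y, z].
In Python, from bench import arm gives the robot as it stands.
- The arm moves only by the shell command python3 -m pendant 'ROWS' [FORCE]. ROWS is JSON, a list of rows, each an object with "jaw": the gripper's target within -1 to 1 (fully open at 1, half-way at 0, shut at -1); "delta_pos": the shift along the tool's x, y, z normalised to -1 to 1, where 1 is 2.5 cm, a list of three; "rot": the turn, a rotation vector about the tool's x, y, z normalised to -1 to 1, where 1 is 0.15 rad, a list of three. A call has 1 to 20 rows; each row shifts and turns the commanded pose from where the row before left it, along the tool's axes as they then stand; what a row does not reach is not made up. A row lasts 1/8 s, in which the tool goes at most 62.5 mm and 10.7 degrees, less where a joint would pass 70% of its speed; a pose out of reach is approached as far as the arm can. A call with a number of a shift or a turn outside -1 to 1 is refused whole. A call with a gripper value outside its range is refused whole. The fingers move at their own pace and stop on an object; FORCE is the grip in N (left out, the last holds). Time passes only in rows, so rows that do not move let the fingers close. It gives the time, the measured TCP pose, the force, the opening and the grip force at its end, in the units of the state.
- arm.read_state(): the state, without advancing time (a new reading comes with each control period).
- arm.camera(name): name is "side" or "top" or "wrist"; returns the picture (384x512x3 uint8, red, green, blue); there is no depth.
- arm.camera_model(name): a dict with "fovy" (degrees; the focal length in pixels is half the picture's height over the tangent of half this angle, whatever the lens; pixels are square), "cx", "cy" (the principal point, pixels), "pose" (4x4, takes a point from camera to world coordinates); the wrist camera has in their place "hand_eye" (4x4, takes a point from camera to tool coordinates, whose origin is the TCP and whose axes are the flange's). Camera axes: x right, y up, looking along -z (the intrinsics and any distortion apply to the point x, -y, -z); pixel columns grow to the right and rows downward; lengths in mm; the calibration is good to about 2 mm. A picture is of the moment at which its call begins: read the wrist's pose just before it. camera_model takes no time and is no camera call.
- arm.hand_in(): hands the job in; it is judged then, once.
The state is a dict: "time": time; "q": joint angles; "joint_velocities": joint speeds; "effort": joint torques, N m; "eef_pos": TCP position; "eef_rot": TCP orientation; "contact_force": force on the tool from outside, world axes, zero at the start; "wrist_torque": the same for the moment, N m; "gripper_width": opening from 0.0 (shut) to 1.0 (fully open); "grip_force": force on a finger pad.
Only numpy, scipy, OpenCV 4.12 (cv2) and the standard library are available. Lean on these libraries where they do the work, as an engineer would, in place of code of your own. Each camera call takes 0.05 s, during which the arm holds its last target. There are 200 camera calls.

### The job

The four dried clay inkstones carry no mark yet: their place in the row on the drying rack is the only record of which is which. Move them to the empty kiln carrier in the same order from left to right, one to a bay, each lying flat and face up in the middle of its bay, the two long ones still lengthwise along the row. Dry clay is brittle, so set each one down, never let it drop.

Things in the scene. Friction and masses are not known exactly. Their poses are not given: they have to be found in the camera images.
- oblong_mid (a point): Inkstone, rectangular, 56 wide (its x) by 78 long (its y), square corners; about 210 g. Dried grey-brown clay like the other three, 26 mm thick, low rim round the top, dark ink pool near its +y end. The point is its centre, 13 mm above its underside; z up. Loose; starts face up on its bat with y roughly along the rack, so its two sides across x are free for gripping.
- square_mid (a point): Inkstone, square, 60 by 60 (sides along its x and y); about 170 g. Dried grey-brown clay like the other three, 26 mm thick, low rim round the top, dark ink pool near its +y end. The point is its centre, 13 mm above its underside; z up. Loose; starts face up on its bat with y roughly along the rack, so its two sides across x are free for gripping.
- round_mid (a point): Inkstone, a round disc, diameter 64; about 155 g. Dried grey-brown clay like the other three, 26 mm thick, low rim round the top, dark ink pool near its +y end. The point is its centre, 13 mm above its underside; z up. Loose; starts face up on its bat with y roughly along the rack, so its two sides across x are free for gripping.
- roundend_mid (a point): Inkstone, straight-sided with half-round ends, 50 wide (its x) by 78 long (its y); about 190 g. Dried grey-brown clay like the other three, 26 mm thick, low rim round the top, dark ink pool near its +y end. The point is its centre, 13 mm above its underside; z up. Loose; starts face up on its bat with y roughly along the rack, so its two sides across x are free for gripping.
- bat_oblong: White plaster drying bat, a slab 86 (x) by 92 (y) by 12 mm, fixed on the drying rack; the one on which the rectangular inkstone lies at the start. All four bats look alike. Origin: centre of its underside; its top is 12 mm higher. It stays where it is, so it shows where that stone came from.
- bat_square: White plaster drying bat, a slab 86 (x) by 92 (y) by 12 mm, fixed on the drying rack; the one on which the square inkstone lies at the start. All four bats look alike. Origin: centre of its underside; its top is 12 mm higher. It stays where it is, so it shows where that stone came from.
- bat_round: White plaster drying bat, a slab 86 (x) by 92 (y) by 12 mm, fixed on the drying rack; the one on which the round inkstone lies at the start. All four bats look alike. Origin: centre of its underside; its top is 12 mm higher. It stays where it is, so it shows where that stone came from.
- bat_roundend: White plaster drying bat, a slab 86 (x) by 92 (y) by 12 mm, fixed on the drying rack; the one on which the round-ended inkstone lies at the start. All four bats look alike. Origin: centre of its underside; its top is 12 mm higher. It stays where it is, so it shows where that stone came from.
- drying_rack: Low rack of dark wood, fixed, nearer or farther than the carrier: two bearers 440 mm long on cross feet, 38 mm high, with the four bats in a row on them (bat tops 50 mm above the bench), centred at x = 0, y = +156, +52, -52, -156 mm, from the robot's left to its right. Origin: centre of its underside, on the bench; y along the row to the robot's left, x away from the robot.
- carrier: Pale wood, fixed, empty: slatted floor 102 mm deep (x), its top 45 mm above the bench; end cheeks 74 mm high; three battens 8 mm high, 6 wide, make four bays 98 mm wide (y), open at front and back, centred at x = 0, y = +156, +52, -52, -156 mm, from the robot's left to its right. Origin: centre of its underside, on the bench; y along the row to the robot's left, x away from the robot.
Mind the look-alikes: they are no part of the job. What is shaped like the part that bears square_mid but orange, pink or yellow is not meant.

How it is judged:
By the outcome, as a careful person would: the job done as asked, in the order asked, and still so for the second after the job is handed in, with the robot touching nothing.
It also fails if it takes over 80 s, if anything falls off the work surface, if the arm or the gripper's body presses on something with over 40 N, if the wrist force passes 120 N, or if a joint passes its speed limit or range.

## Working session

There is one attempt and no reset: what is moved stays moved. The work goes in short steps, Python scripts to look and compute and a shell command to move; the robot and the scene stay as the last step left them, time stands still between calls to the robot, and variables do not carry over. Pictures are saved under pics/ and viewed, at most 14 in all, crops included, and the job is handed in when it is done.

```bash
mkdir -p pics; ls; python3 - <<'E'
from bench import arm
import cv2,numpy as np
np.set_printoptions(precision=4,suppress=True)
s=arm.read_state();print({k:s[k] for k in('time','eef_pos','eef_rot','gripper_width','contact_force')})
for n in('top','side','wrist'):
    im=arm.camera(n);cv2.imwrite(f'pics/{n}0.png',im[:,:,::-1]);print(n,arm.camera_model(n))
E
```

```text
pics
{'time': 0.0, 'eef_pos': array([201.7108, 591.1835, 230.6577]), 'eef_rot': array([-0.0001,  0.1637,  0.9865, -0.0006]), 'gripper_width': 0.9988904087620714, 'contact_force': array([-0.669 ,  0.2699,  0.6129])}
top {'fovy': 54.36792066490041, 'cx': 252.16002256573896, 'cy': 184.94733161529604, 'pose': array([[  0.035 ,   0.9707,  -0.2377, 352.9964],
       [ -0.9994,   0.0354,  -0.0025,  28.6305],
       [  0.006 ,   0.2377,   0.9713, 906.315 ],
       [  0.    ,   0.    ,   0.    ,   1.    ]])}
side {'fovy': 43.55366889906543, 'cx': 258.073731667966, 'cy': 189.4928216515266, 'pose': array([[   0.8726,    0.3305,   -0.3597,  129.2267],
       [  -0.4884,    0.5928,   -0.6403, -727.6937],
       [   0.0016,    0.7344,    0.6787,  856.5468],
       [   0.    ,    0.    ,    0.    ,    1.    ]])}
wrist {'fovy': 64.41418012450711, 'cx': 256.3400926854098, 'cy': 193.66770591593752, 'hand_eye': array([[  -0.0001,    0.9623,    0.2719,   68.7916],
       [   1.    ,    0.0001,    0.0002,   -0.6735],
       [   0.0002,    0.2719,   -0.9623, -141.2844],
       [   0.    ,    0.    ,    0.    ,    1.    ]])}
```

View pics/top0.png

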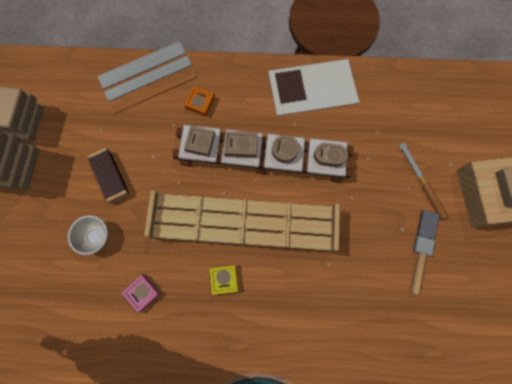

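View pics/side0.png

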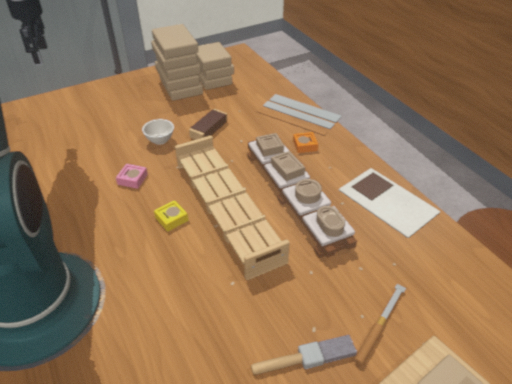

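The top view shows, left to right on the rack, square (200,140), oblong (242,144), round (286,150) and round-ended (330,155). The carrier runs from (150,215) to (338,228). The look-alikes are orange (200,100), pink (140,293) and yellow (224,280), all on the bench. I choose the four grey-brown stones on the white bats and check them in one close crop.

```bash
python3 - <<'E'
import cv2
im=cv2.imread('pics/top0.png')[115:260,140:365]
cv2.imwrite('pics/top_crop.png',cv2.resize(im,None,fx=3.5,fy=3.5,interpolation=cv2.INTER_CUBIC))
E
```

```text
(no output)
```

View pics/top_crop.png

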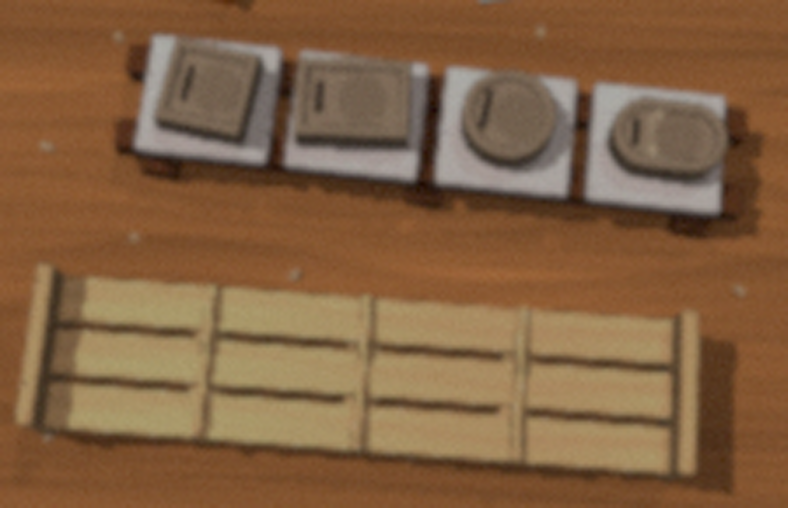

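```bash
cat > h.py <<'E'
import numpy as np
from bench import arm
from scipy.spatial.transform import Rotation as R
np.set_printoptions(precision=3,suppress=True)
def ray(uv,z,m,P):
    f=192/np.tan(np.radians(m['fovy']/2)); uv=np.atleast_2d(uv).astype(float)
    d=np.c_[(uv[:,0]-m['cx'])/f,-(uv[:,1]-m['cy'])/f,-np.ones(len(uv))]@P[:3,:3].T
    return P[:3,3]+d*((z-P[2,3])/d[:,2])[:,None]
def top(uv,z): m=arm.camera_model('top'); return ray(uv,z,m,m['pose'])
def tool(s):
    T=np.eye(4);w,x,y,zz=s['eef_rot'];T[:3,:3]=R.from_quat([x,y,zz,w]).as_matrix();T[:3,3]=s['eef_pos'];return T
def wrist(uv,z,s): m=arm.camera_model('wrist'); return ray(uv,z,m,tool(s)@m['hand_eye'])
E
python3 - <<'E'
from h import *
c=lambda l:(np.array(l)+.5)/3.5-.5+[140,115]
for n,l,z in[('bat1',[(152,34),(282,47),(268,166),(135,155)],50),('bat4',[(596,83),(725,96),(720,214),(584,203)],50),
 ('sq',[(178,42),(265,55),(245,128),(160,112)],76),('ob',[(298,58),(410,60),(410,135),(296,130)],76),('ro',[(510,113)],76),('re',[(614,132),(726,135),(670,97),(670,168)],76),
 ('chL',[(38,264),(54,266),(38,428),(17,424)],74),('chR',[(682,312),(698,312),(695,474),(676,474)],74)]:
    p=top(c(l),z);print(n,p.mean(0),'\n',p[:,:2])
print(tool(arm.read_state())[:3,:3])
E
```

```text
bat1 [662.057 162.077  50.   ] 
 [[709.279 205.496]
 [702.962 113.974]
 [615.74  118.726]
 [620.246 210.114]]
bat4 [ 638.243 -146.992   50.   ] 
 [[ 684.397 -105.665]
 [ 678.147 -195.245]
 [ 593.031 -189.706]
 [ 597.399  -97.352]]
sq [663.982 156.962  76.   ] 
 [[693.317 182.06 ]
 [686.121 122.559]
 [633.671 132.857]
 [642.821 190.37 ]]
ob [659.335  61.461  76.   ] 
 [[684.792 100.127]
 [686.183  24.326]
 [632.836  22.616]
 [633.528  98.776]]
ro [650.814 -43.882  76.   ] 
 [[650.814 -43.882]]
re [ 640.755 -150.996   76.   ] 
 [[ 639.987 -113.559]
 [ 640.65  -188.419]
 [ 666.181 -151.383]
 [ 616.203 -150.623]]
chL [483.446 257.473  74.   ] 
 [[536.216 262.019]
 [535.262 251.488]
 [430.132 251.438]
 [432.173 264.945]]
chR [ 467.81  -160.143   74.   ] 
 [[ 519.551 -157.35 ]
 [ 519.926 -167.722]
 [ 416.094 -163.729]
 [ 415.671 -151.771]]
[[-0.946  0.323 -0.   ]
 [ 0.323  0.946 -0.001]
 [-0.    -0.001 -1.   ]]
```

The crop confirms the order square, oblong, round, round-ended. Sizes and heights agree with the description, and the carrier is empty. Next I turn the tool so that its y lies along world x and move over the scene.

```bash
python3 -m pendant '[{"jaw":1,"delta_pos":[0,0,-0.3],"rot":[0,0,1]},{"jaw":1,"delta_pos":[0,0,-0.3],"rot":[0,0,1]},{"jaw":1,"delta_pos":[0,0,-0.3],"rot":[0,0,1]},{"jaw":1,"delta_pos":[0,0,-0.3],"rot":[0,0,1]},{"jaw":1,"delta_pos":[0,0,-0.3],"rot":[0,0,1]},{"jaw":1,"delta_pos":[0,0,-0.3],"rot":[0,0,1]},{"jaw":1,"delta_pos":[0,0,-0.3],"rot":[0,0,1]},{"jaw":1,"delta_pos":[0,0,-0.3],"rot":[0,0,1]},{"jaw":1,"delta_pos":[0,0,-0.3],"rot":[0,0,0.27]},{"jaw":1,"delta_pos":[-1,0.67,0],"rot":[0,0,0]},{"jaw":1,"delta_pos":[-1,0.67,0],"rot":[0,0,0]},{"jaw":1,"delta_pos":[-1,0.67,0],"rot":[0,0,0]},{"jaw":1,"delta_pos":[-1,0.67,0],"rot":[0,0,0]},{"jaw":1,"delta_pos":[-1,0.67,0],"rot":[0,0,0]},{"jaw":1,"delta_pos":[-1,0.67,0],"rot":[0,0,0]},{"jaw":1,"delta_pos":[-1,0.67,0],"rot":[0,0,0]},{"jaw":1,"delta_pos":[-1,0.67,0],"rot":[0,0,0]},{"jaw":1,"delta_pos":[-1,0.67,0],"rot":[0,0,0]},{"jaw":1,"delta_pos":[-1,0.67,0],"rot":[0,0,0]},{"jaw":1,"delta_pos":[-1,0.67,0],"rot":[0,0,0]}]' 40; python3 -m pendant '[{"jaw":1,"delta_pos":[0,0,0],"rot":[0,0,0]}]'
```

```text
time: 2.65
eef_pos: [386.9, 315.8, 298.7]
eef_rot: [0.0, 0.707, 0.708, -0.0]
contact_force: [0.2, 0.0, 0.1]
gripper_width: 0.999
grip_force: 0.0
time: 2.78
eef_pos: [387.6, 315.1, 298.9]
eef_rot: [0.0, 0.708, 0.706, 0.0]
contact_force: [-0.8, 0.6, -0.4]
gripper_width: 1.003
grip_force: 0.0
```

```bash
python3 -m pendant '[{"jaw":1,"delta_pos":[-1,0.66,0],"rot":[0,0,0]},{"jaw":1,"delta_pos":[-1,0.66,0],"rot":[0,0,0]},{"jaw":1,"delta_pos":[-1,0.66,0],"rot":[0,0,0]},{"jaw":1,"delta_pos":[-1,0.66,0],"rot":[0,0,0]},{"jaw":1,"delta_pos":[-1,0.66,0],"rot":[0,0,0]},{"jaw":1,"delta_pos":[-1,0.66,0],"rot":[0,0,0]},{"jaw":1,"delta_pos":[-1,0.66,0],"rot":[0,0,0]},{"jaw":1,"delta_pos":[-1,0.66,0],"rot":[0,0,0]},{"jaw":1,"delta_pos":[-1,0.66,0],"rot":[0,0,0]},{"jaw":1,"delta_pos":[-1,0.66,0],"rot":[0,0,0]},{"jaw":1,"delta_pos":[-1,0.66,0],"rot":[0,0,0]},{"jaw":1,"delta_pos":[0,0,0],"rot":[0,0,0]},{"jaw":1,"delta_pos":[0,0,0],"rot":[0,0,0]}]'
python3 - <<'E'
from h import *
import cv2,pickle
s=arm.read_state();im=arm.camera('wrist');pickle.dump((s,im),open('w1.pkl','wb'))
print(s['eef_pos'],s['joint_velocities'].round(3))
cv2.imwrite('pics/w1.png',cv2.resize(im[:,:,::-1],None,fx=1.5625,fy=1.5625,interpolation=cv2.INTER_CUBIC))
E
```

```text
time: 4.4
eef_pos: [568.1, 43.2, 298.5]
eef_rot: [-0.0, 0.706, 0.708, -0.0]
contact_force: [0.3, 0.2, -1.0]
gripper_width: 0.999
grip_force: 0.0
[568.114  43.199 298.528] [-0.01  -0.008 -0.002  0.002 -0.    -0.     0.003]
```

View pics/w1.png

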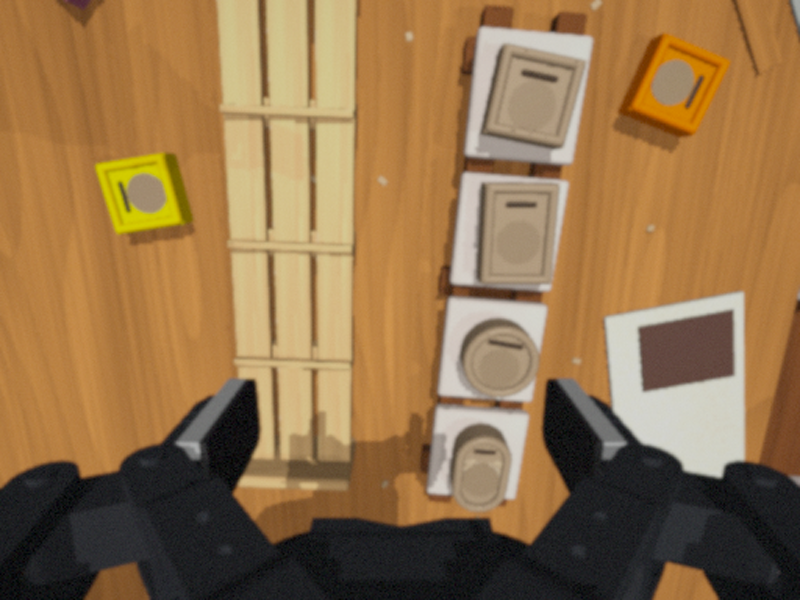

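The wrist view shows the same order from top to bottom: square (534,95), oblong (519,232), round (500,356), round-ended (483,465). The carrier battens are at rows 112, 246 and 364, and the orange and yellow look-alikes lie off to the sides.

```bash
python3 - <<'E'
from h import *
import pickle
s,im=pickle.load(open('w1.pkl','rb'))
c=lambda l:(np.array(l)+.5)/1.5625-.5
for n,l,z in[('sq',[(506,45),(583,62),(562,145),(485,130)],76),('ob',[(484,183),(558,183),(553,283),(480,281)],76),('ro',[(462,356),(538,356),(500,320),(500,392)],76),('re',[(482,424),(482,501),(455,465),(511,465)],76),
 ('b1',[(220,111),(355,114)],53),('b2',[(229,245),(353,247)],53),('b3',[(235,363),(352,365)],53),('chR',[(243,461),(350,467),(350,487),(240,485)],74),
 ('bat1',[(480,27),(592,36),(574,163),(466,156)],50),('bat3',[(448,297),(547,303),(536,401),(438,395)],50)]:
    p=wrist(c(l),z,s);print(n,p.mean(0)[:2],p[:,:2].tolist().__repr__() if 0 else p[:,:2].round(1).tolist())
E
```

```text
sq [661.913 160.649] [[640.1, 193.4], [694.3, 182.9], [684.8, 128.1], [628.4, 138.2]]
ob [657.869  63.593] [[629.5, 101.2], [684.4, 101.3], [687.5, 25.2], [630.1, 26.7]]
ro [649.494 -36.653] [[618.3, -36.4], [680.6, -36.2], [647.7, -5.3], [651.4, -68.7]]
re [ 640.1   -138.173] [[637.7, -98.7], [641.5, -176.1], [616.0, -139.0], [665.2, -138.9]]
b1 [481.898 152.065] [[430.8, 153.0], [533.0, 151.1]]
b2 [478.421  50.314] [[427.9, 51.0], [529.0, 49.6]]
b3 [474.369 -53.491] [[423.2, -52.6], [525.5, -54.3]]
chR [ 475.209 -150.895] [[429.6, -136.6], [523.5, -142.6], [523.0, -163.2], [424.7, -161.2]]
bat1 [664.11  163.331] [[625.5, 211.1], [708.1, 205.4], [703.9, 115.9], [618.9, 120.9]]
bat3 [648.186 -41.661] [[608.1, 6.7], [692.5, 1.6], [690.4, -90.3], [601.8, -84.6]]
```

```bash
cat > look.py <<'E'
import sys,cv2,pickle
from h import *
n=sys.argv[1];s=arm.read_state();im=arm.camera('wrist');pickle.dump((s,im),open(n+'.pkl','wb'));print(s['time'],s['eef_pos'],s['eef_rot'])
cv2.imwrite(f'pics/{n}.png',cv2.resize(im[:,:,::-1],None,fx=1.5625,fy=1.5625,interpolation=cv2.INTER_CUBIC))
E
python3 -m pendant '[{"jaw":1,"delta_pos":[0.77,0.63,0.99],"rot":[0,0,0]},{"jaw":1,"delta_pos":[0.77,0.63,0.99],"rot":[0,0,0]},{"jaw":1,"delta_pos":[0.77,0.63,0.99],"rot":[0,0,0]},{"jaw":1,"delta_pos":[0.77,0.63,0.99],"rot":[0,0,0]},{"jaw":1,"delta_pos":[0.77,0.63,0.99],"rot":[0,0,0]},{"jaw":1,"delta_pos":[0.77,0.63,0.99],"rot":[0,0,0]},{"jaw":1,"delta_pos":[0,0,0],"rot":[0,0,0.6]},{"jaw":1,"delta_pos":[0,0,0],"rot":[0,0,0.6]},{"jaw":1,"delta_pos":[0,0,0],"rot":[0,0,0]},{"jaw":1,"delta_pos":[0,0,0],"rot":[0,0,0]}]'
python3 look.py sq
```

```text
time: 5.7
eef_pos: [662.5, 158.4, 150.4]
eef_rot: [-0.0, 0.766, 0.642, 0.0]
contact_force: [0.8, -0.0, -0.3]
gripper_width: 1.0
grip_force: 0.0
5.7 [662.474 158.41  150.41 ] [-0.     0.766  0.642  0.   ]
```

View pics/sq.png

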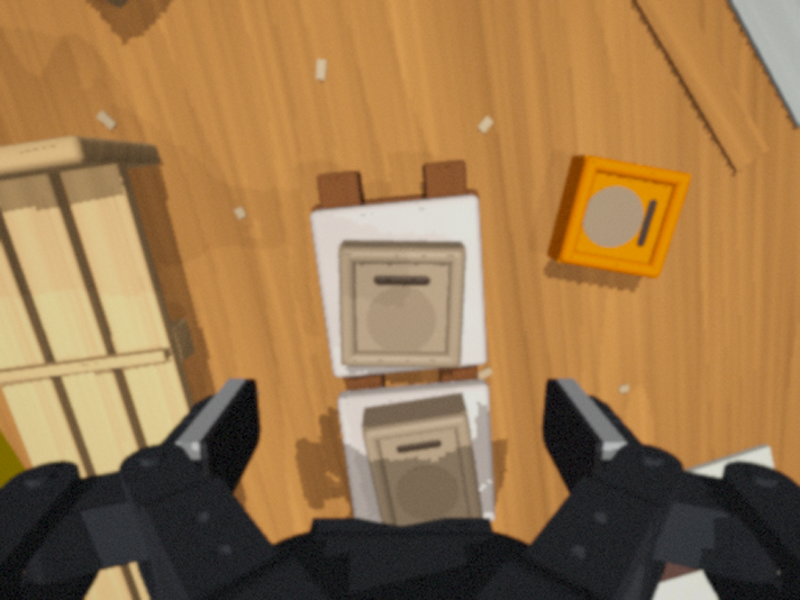

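```bash
cat >> h.py <<'E'
def meas(n,l,z=76):
    import pickle
    s,im=pickle.load(open(n+'.pkl','rb'))
    p=wrist((np.array(l)+.5)/1.5625-.5,z,s); T=tool(s); t=(p-T[:3,3])@T[:3,:3]
    print('world',p.mean(0)[:2],'tool offs',t.mean(0)[:2],'units',t.mean(0)/25,'\n',t[:,:2].round(1).tolist())
E
python3 -c "
from h import *
meas('sq',[(341,250),(465,249),(462,365),(342,367)])"
```

```text
world [663.852 162.078] tool offs [3.833 0.717] units [0.153 0.029 2.976] 
 [[32.3, -27.3], [32.7, 29.2], [-24.3, 29.8], [-25.3, -28.8]]
```

```bash
python3 -m pendant '[{"jaw":1,"delta_pos":[0.14,0.02,0.9],"rot":[0,0,0]},{"jaw":1,"delta_pos":[0,0,0.9],"rot":[0,0,0]},{"jaw":1,"delta_pos":[0,0,0.9],"rot":[0,0,0]},{"jaw":1,"delta_pos":[0,0,0.8],"rot":[0,0,0]},{"jaw":1,"delta_pos":[0,0,0.46],"rot":[0,0,0]},{"jaw":1,"delta_pos":[0,0,0],"rot":[0,0,0]},{"jaw":-1,"delta_pos":[0,0,0],"rot":[0,0,0]},{"jaw":-1,"delta_pos":[0,0,0],"rot":[0,0,0]},{"jaw":-1,"delta_pos":[0,0,0],"rot":[0,0,0]},{"jaw":-1,"delta_pos":[0,0,0],"rot":[0,0,0]},{"jaw":-1,"delta_pos":[0,0,0],"rot":[0,0,0]},{"jaw":-1,"delta_pos":[0,0,0],"rot":[0,0,0]}]' 40
```

```text
time: 7.25
eef_pos: [664.4, 161.1, 52.4]
eef_rot: [0.0, 0.767, 0.641, 0.001]
contact_force: [-0.8, -0.2, 6.6]
gripper_width: 0.694
grip_force: 44.2
```

```bash
python3 -m pendant '[{"jaw":-1,"delta_pos":[0,0,-0.3],"rot":[0,0,0]},{"jaw":-1,"delta_pos":[0,0,-0.9],"rot":[0,0,0]},{"jaw":-1,"delta_pos":[0,0,-0.9],"rot":[0,0,0]},{"jaw":-1,"delta_pos":[0,0,-0.9],"rot":[0,0,0]},{"jaw":-1,"delta_pos":[0,0,0],"rot":[0,0,-0.5]},{"jaw":-1,"delta_pos":[0,0,0],"rot":[0,0,-0.47]},{"jaw":-1,"delta_pos":[0.19,-0.92,0],"rot":[0,0,0]},{"jaw":-1,"delta_pos":[0.19,-0.92,0],"rot":[0,0,0]},{"jaw":-1,"delta_pos":[0.19,-0.92,0],"rot":[0,0,0]},{"jaw":-1,"delta_pos":[0.19,-0.92,0],"rot":[0,0,0]},{"jaw":-1,"delta_pos":[0.19,-0.92,0],"rot":[0,0,0]},{"jaw":-1,"delta_pos":[0.19,-0.92,0],"rot":[0,0,0]},{"jaw":-1,"delta_pos":[0.19,-0.92,0],"rot":[0,0,0]},{"jaw":-1,"delta_pos":[0.19,-0.92,0],"rot":[0,0,0]},{"jaw":-1,"delta_pos":[0,0,0],"rot":[0,0,0]},{"jaw":-1,"delta_pos":[0,0,0],"rot":[0,0,0]}]'
python3 look.py c1
```

```text
time: 9.25
eef_pos: [481.9, 205.2, 127.1]
eef_rot: [0.0, 0.719, 0.695, 0.001]
contact_force: [-0.2, -0.5, -1.2]
gripper_width: 0.697
grip_force: 44.0
9.25 [481.922 205.158 127.149] [0.    0.719 0.695 0.001]
```

View pics/c1.png

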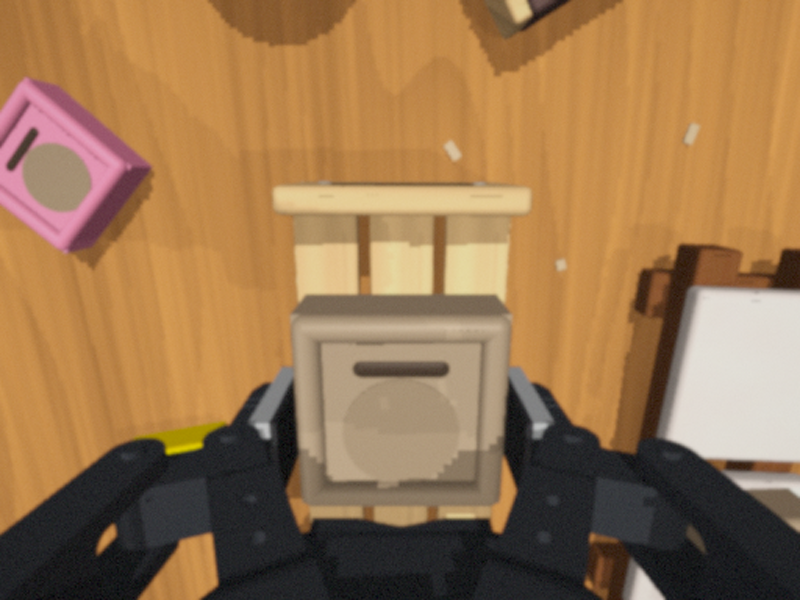

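The square is held level. It is centred on the floor slats in x (column 402 for both) and parallel to the cheek.

```bash
python3 -c "
from h import *
meas('c1',[(295,318),(509,318),(499,503),(303,503)],150.7)
meas('c1',[(275,212),(530,212)],74)
meas('c1',[(275,188),(530,188)],74)
meas('c1',[(294,240),(509,240)],45)"
```

```text
world [481.865 207.634] tool offs [ 2.488 -0.112] units [ 0.1   -0.004 -0.942] 
 [[30.7, -27.7], [30.7, 27.8], [-25.8, 28.3], [-25.7, -28.8]]
world [484.197 256.349] tool offs [51.203  0.523] units [2.048 0.021 2.127] 
 [[51.2, -50.8], [51.2, 51.9]]
world [484.499 265.743] tool offs [60.602  0.514] units [2.424 0.021 2.128] 
 [[60.6, -50.1], [60.6, 51.2]]
world [483.398 240.918] tool offs [35.735  0.202] units [1.429 0.008 3.287] 
 [[35.8, -50.3], [35.7, 50.7]]
```

```bash
python3 -m pendant '[{"jaw":-1,"delta_pos":[0,0,0.9],"rot":[0,0,0]},{"jaw":-1,"delta_pos":[0,0,0.9],"rot":[0,0,0]},{"jaw":-1,"delta_pos":[0,0,0.8],"rot":[0,0,0]},{"jaw":-1,"delta_pos":[0,0,0.4],"rot":[0,0,0]},{"jaw":-1,"delta_pos":[0,0,0.1],"rot":[0,0,0]},{"jaw":-1,"delta_pos":[0,0,0.06],"rot":[0,0,0]},{"jaw":-1,"delta_pos":[0,0,0],"rot":[0,0,0]},{"jaw":-1,"delta_pos":[0,0,0],"rot":[0,0,0]}]'
```

```text
time: 10.3
eef_pos: [481.3, 205.2, 47.7]
eef_rot: [0.0, 0.719, 0.695, 0.0]
contact_force: [0.1, -0.4, -1.3]
gripper_width: 0.693
grip_force: 43.9
```

```bash
for i in 1; do python3 -m pendant '[{"jaw":-1,"delta_pos":[0,0,0.03],"rot":[0,0,0]},{"jaw":-1,"delta_pos":[0,0,0],"rot":[0,0,0]}]'; done;  python3 -m pendant '[{"jaw":-1,"delta_pos":[0,0,0.03],"rot":[0,0,0]},{"jaw":-1,"delta_pos":[0,0,0],"rot":[0,0,0]}]'
```

```text
time: 10.55
eef_pos: [481.4, 205.2, 47.3]
eef_rot: [-0.0, 0.719, 0.695, 0.0]
contact_force: [-5.6, -0.6, 13.7]
gripper_width: 0.695
grip_force: 45.8
time: 10.8
eef_pos: [481.4, 205.3, 47.2]
eef_rot: [-0.0, 0.719, 0.695, 0.0]
contact_force: [-10.7, -3.7, 33.2]
gripper_width: 0.692
grip_force: 48.2
```

```bash
python3 -m pendant '[{"jaw":-1,"delta_pos":[0,0,-0.04],"rot":[0,0,0]},{"jaw":1,"delta_pos":[0,0,0],"rot":[0,0,0]},{"jaw":1,"delta_pos":[0,0,0],"rot":[0,0,0]},{"jaw":1,"delta_pos":[0,0,0],"rot":[0,0,0]},{"jaw":1,"delta_pos":[0,0,-0.3],"rot":[0,0,0]},{"jaw":1,"delta_pos":[0,0,-0.9],"rot":[0,0,0]},{"jaw":1,"delta_pos":[0,0,-0.9],"rot":[0,0,0]},{"jaw":1,"delta_pos":[0,0,-0.9],"rot":[0,0,0]},{"jaw":1,"delta_pos":[0,0,-0.9],"rot":[0,0,0]},{"jaw":1,"delta_pos":[-0.68,0.91,0],"rot":[0,0,0]},{"jaw":1,"delta_pos":[-0.68,0.91,0],"rot":[0,0,0]},{"jaw":1,"delta_pos":[-0.68,0.91,0],"rot":[0,0,0]},{"jaw":1,"delta_pos":[-0.68,0.91,0],"rot":[0,0,0]},{"jaw":1,"delta_pos":[-0.68,0.91,0],"rot":[0,0,0]},{"jaw":1,"delta_pos":[-0.68,0.91,0],"rot":[0,0,0]},{"jaw":1,"delta_pos":[-0.68,0.91,0],"rot":[0,0,0]},{"jaw":1,"delta_pos":[-0.68,0.91,0],"rot":[0,0,0]},{"jaw":1,"delta_pos":[0,0,0],"rot":[0,0,-0.22]},{"jaw":1,"delta_pos":[0,0,0],"rot":[0,0,0]},{"jaw":1,"delta_pos":[0,0,0],"rot":[0,0,0]}]'
python3 look.py ob
```

```text
time: 13.3
eef_pos: [658.2, 64.0, 144.5]
eef_rot: [-0.0, 0.707, 0.707, 0.0]
contact_force: [-0.8, -0.3, 1.0]
gripper_width: 1.0
grip_force: 0.0
13.3 [658.2    63.974 144.527] [-0.     0.707  0.707  0.   ]
```

View pics/ob.png

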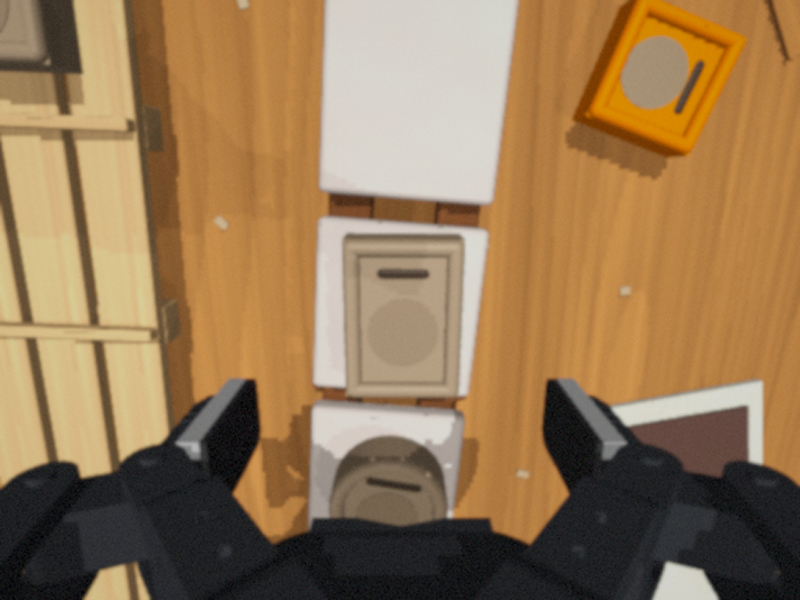

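The oblong is centred at about (403,318), with no visible yaw relative to the tool. The square stands flat in bay 1, at the top left corner.

```bash
python3 -c "
from h import *
meas('ob',[(344,240),(464,240),(459,397),(347,397)])"
```

```text
world [659.235  63.603] tool offs [-0.397  1.04 ] units [-0.016  0.042  2.741] 
 [[37.7, -25.3], [37.7, 27.7], [-38.5, 28.0], [-38.5, -26.3]]
```

```bash
python3 -m pendant '[{"jaw":1,"delta_pos":[0,0.04,0.9],"rot":[0,0,0]},{"jaw":1,"delta_pos":[0,0,0.9],"rot":[0,0,0]},{"jaw":1,"delta_pos":[0,0,0.9],"rot":[0,0,0]},{"jaw":1,"delta_pos":[0,0,0.7],"rot":[0,0,0]},{"jaw":1,"delta_pos":[0,0,0.24],"rot":[0,0,0]},{"jaw":1,"delta_pos":[0,0,0],"rot":[0,0,0]},{"jaw":-1,"delta_pos":[0,0,0],"rot":[0,0,0]},{"jaw":-1,"delta_pos":[0,0,0],"rot":[0,0,0]},{"jaw":-1,"delta_pos":[0,0,0],"rot":[0,0,0]},{"jaw":-1,"delta_pos":[0,0,0],"rot":[0,0,0]},{"jaw":-1,"delta_pos":[0,0,0],"rot":[0,0,0]},{"jaw":-1,"delta_pos":[0,0,0],"rot":[0,0,0]}]' 40
```

```text
time: 14.85
eef_pos: [660.0, 63.2, 54.3]
eef_rot: [0.0, 0.707, 0.707, 0.001]
contact_force: [-0.9, -0.0, 5.9]
gripper_width: 0.646
grip_force: 43.0
```

```bash
python3 -m pendant '[{"jaw":-1,"delta_pos":[0,0,-0.3],"rot":[0,0,0]},{"jaw":-1,"delta_pos":[0,0,-0.9],"rot":[0,0,0]},{"jaw":-1,"delta_pos":[0,0,-0.9],"rot":[0,0,0]},{"jaw":-1,"delta_pos":[0,0,-0.9],"rot":[0,0,0]},{"jaw":-1,"delta_pos":[0,0,0],"rot":[0,0,0.22]},{"jaw":-1,"delta_pos":[0.16,-0.91,0],"rot":[0,0,0]},{"jaw":-1,"delta_pos":[0.16,-0.91,0],"rot":[0,0,0]},{"jaw":-1,"delta_pos":[0.16,-0.91,0],"rot":[0,0,0]},{"jaw":-1,"delta_pos":[0.16,-0.91,0],"rot":[0,0,0]},{"jaw":-1,"delta_pos":[0.16,-0.91,0],"rot":[0,0,0]},{"jaw":-1,"delta_pos":[0.16,-0.91,0],"rot":[0,0,0]},{"jaw":-1,"delta_pos":[0.16,-0.91,0],"rot":[0,0,0]},{"jaw":-1,"delta_pos":[0.16,-0.91,0],"rot":[0,0,0]},{"jaw":-1,"delta_pos":[0,0,0],"rot":[0,0,0]},{"jaw":-1,"delta_pos":[0,0,0],"rot":[0,0,0]}]'
python3 look.py c2
```

```text
time: 16.73
eef_pos: [479.1, 101.2, 128.3]
eef_rot: [0.0, 0.719, 0.695, 0.0]
contact_force: [0.3, -0.3, -2.6]
gripper_width: 0.644
grip_force: 43.4
16.725 [479.149 101.165 128.336] [0.    0.719 0.695 0.   ]
```

View pics/c2.png

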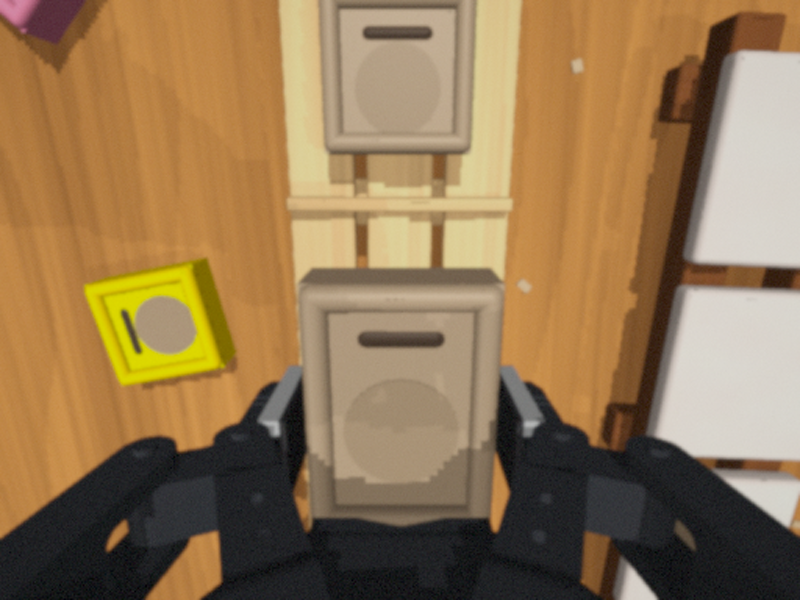

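The square sits flat in bay 1. The held oblong is centred on the floor (column 402), and the batten is at row 204.

```bash
python3 -c "
from h import *
meas('c2',[(302,286),(501,286)],150)
meas('c2',[(289,204),(512,204)],53)
meas('c2',[(330,152),(467,152)],71)"
```

```text
world [480.327 139.946] tool offs [38.798 -0.114] units [ 1.552 -0.005 -0.867] 
 [[38.8, -25.8], [38.8, 25.6]]
world [480.669 153.958] tool offs [52.819 -0.276] units [ 2.113 -0.011  3.013] 
 [[52.8, -50.1], [52.8, 49.5]]
world [480.568 175.532] tool offs [74.377 -1.094] units [ 2.975 -0.044  2.293] 
 [[74.4, -28.3], [74.4, 26.2]]
```

```bash
python3 -m pendant '[{"jaw":-1,"delta_pos":[0.04,0,0.9],"rot":[0,0,0]},{"jaw":-1,"delta_pos":[0,0,0.9],"rot":[0,0,0]},{"jaw":-1,"delta_pos":[0,0,0.8],"rot":[0,0,0]},{"jaw":-1,"delta_pos":[0,0,0.4],"rot":[0,0,0]},{"jaw":-1,"delta_pos":[0,0,0.1],"rot":[0,0,0]},{"jaw":-1,"delta_pos":[0,0,0.03],"rot":[0,0,0]},{"jaw":-1,"delta_pos":[0,0,0],"rot":[0,0,0]},{"jaw":-1,"delta_pos":[0,0,0],"rot":[0,0,0]}]';  python3 -m pendant '[{"jaw":-1,"delta_pos":[0,0,0.02],"rot":[0,0,0]},{"jaw":-1,"delta_pos":[0,0,0],"rot":[0,0,0]}]'
```

```text
time: 17.77
eef_pos: [479.0, 102.3, 50.5]
eef_rot: [0.0, 0.719, 0.695, 0.0]
contact_force: [-0.1, -0.5, -3.0]
gripper_width: 0.643
grip_force: 43.3
time: 18.02
eef_pos: [478.8, 102.2, 49.6]
eef_rot: [0.0, 0.719, 0.695, 0.0]
contact_force: [-0.3, -0.3, -2.9]
gripper_width: 0.646
grip_force: 43.3
```

```bash
python3 -m pendant '[{"jaw":-1,"delta_pos":[0,0,0.02],"rot":[0,0,0]},{"jaw":-1,"delta_pos":[0,0,0],"rot":[0,0,0]}]';  python3 -m pendant '[{"jaw":-1,"delta_pos":[0,0,0.02],"rot":[0,0,0]},{"jaw":-1,"delta_pos":[0,0,0],"rot":[0,0,0]}]'
```

```text
time: 18.27
eef_pos: [478.8, 102.2, 49.2]
eef_rot: [-0.0, 0.719, 0.695, 0.0]
contact_force: [-1.5, -0.0, 4.0]
gripper_width: 0.65
grip_force: 44.1
time: 18.52
eef_pos: [478.8, 102.2, 49.1]
eef_rot: [-0.0, 0.719, 0.695, 0.0]
contact_force: [-7.5, -0.8, 20.2]
gripper_width: 0.642
grip_force: 46.0
```

```bash
python3 -m pendant '[{"jaw":-1,"delta_pos":[0,0,-0.03],"rot":[0,0,0]},{"jaw":1,"delta_pos":[0,0,0],"rot":[0,0,0]},{"jaw":1,"delta_pos":[0,0,0],"rot":[0,0,0]},{"jaw":1,"delta_pos":[0,0,0],"rot":[0,0,0]},{"jaw":1,"delta_pos":[0,0,-0.3],"rot":[0,0,0]},{"jaw":1,"delta_pos":[0,0,-0.9],"rot":[0,0,0]},{"jaw":1,"delta_pos":[0,0,-0.9],"rot":[0,0,0]},{"jaw":1,"delta_pos":[0,0,-0.9],"rot":[0,0,0]},{"jaw":1,"delta_pos":[0,0,-0.9],"rot":[0,0,0]},{"jaw":1,"delta_pos":[-0.67,0.88,0],"rot":[0,0,0]},{"jaw":1,"delta_pos":[-0.67,0.88,0],"rot":[0,0,0]},{"jaw":1,"delta_pos":[-0.67,0.88,0],"rot":[0,0,0]},{"jaw":1,"delta_pos":[-0.67,0.88,0],"rot":[0,0,0]},{"jaw":1,"delta_pos":[-0.67,0.88,0],"rot":[0,0,0]},{"jaw":1,"delta_pos":[-0.67,0.88,0],"rot":[0,0,0]},{"jaw":1,"delta_pos":[-0.67,0.88,0],"rot":[0,0,0]},{"jaw":1,"delta_pos":[-0.67,0.88,0],"rot":[0,0,0]},{"jaw":1,"delta_pos":[0,0,0],"rot":[0,0,0.9]},{"jaw":1,"delta_pos":[0,0,0],"rot":[0,0,0]},{"jaw":1,"delta_pos":[0,0,0],"rot":[0,0,0]}]'
python3 look.py ro
```

```text
time: 21.02
eef_pos: [650.1, -37.2, 147.1]
eef_rot: [0.0, 0.763, 0.647, 0.0]
contact_force: [0.0, -0.7, 0.8]
gripper_width: 0.997
grip_force: 0.0
21.025 [650.127 -37.187 147.075] [0.    0.763 0.647 0.   ]
```

View pics/ro.png

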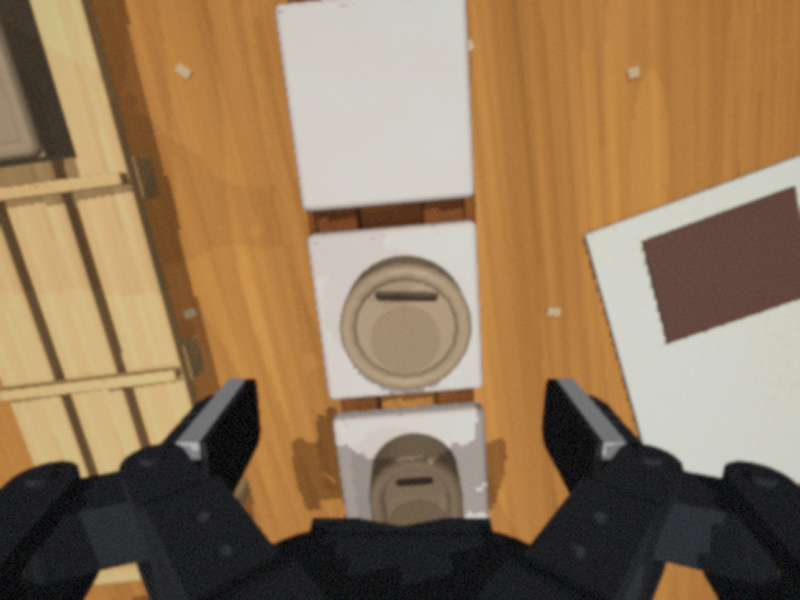

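The round stone's top is centred at about (405,326), spanning columns 340–471 and rows about 262–390. Its pool is aligned with the tool.

```bash
python3 -c "
from h import *
meas('ro',[(341,325),(471,325)])
meas('ro',[(405,261),(405,391)])"
```

```text
world [652.028 -40.18 ] tool offs [-2.639  2.363] units [-0.106  0.095  2.843] 
 [[-2.6, -28.1], [-2.7, 32.9]]
world [651.276 -41.826] tool offs [-4.386  1.89 ] units [-0.175  0.076  2.843] 
 [[27.8, 1.8], [-36.6, 2.0]]
```

```bash
python3 -m pendant '[{"jaw":1,"delta_pos":[-0.17,0.08,0.9],"rot":[0,0,0]},{"jaw":1,"delta_pos":[0,0,0.9],"rot":[0,0,0]},{"jaw":1,"delta_pos":[0,0,0.9],"rot":[0,0,0]},{"jaw":1,"delta_pos":[0,0,0.75],"rot":[0,0,0]},{"jaw":1,"delta_pos":[0,0,0.28],"rot":[0,0,0]},{"jaw":1,"delta_pos":[0,0,0],"rot":[0,0,0]},{"jaw":-1,"delta_pos":[0,0,0],"rot":[0,0,0]},{"jaw":-1,"delta_pos":[0,0,0],"rot":[0,0,0]},{"jaw":-1,"delta_pos":[0,0,0],"rot":[0,0,0]},{"jaw":-1,"delta_pos":[0,0,0],"rot":[0,0,0]},{"jaw":-1,"delta_pos":[0,0,0],"rot":[0,0,0]},{"jaw":-1,"delta_pos":[0,0,0],"rot":[0,0,0]}]' 40
```

```text
time: 22.58
eef_pos: [651.9, -42.1, 54.6]
eef_rot: [0.0, 0.764, 0.645, 0.0]
contact_force: [-1.4, 0.2, 5.3]
gripper_width: 0.735
grip_force: 42.6
```

```bash
python3 -m pendant '[{"jaw":-1,"delta_pos":[0,0,-0.3],"rot":[0,0,0]},{"jaw":-1,"delta_pos":[0,0,-0.9],"rot":[0,0,0]},{"jaw":-1,"delta_pos":[0,0,-0.9],"rot":[0,0,0]},{"jaw":-1,"delta_pos":[0,0,-0.9],"rot":[0,0,0]},{"jaw":-1,"delta_pos":[0,0,0],"rot":[0,0,-0.45]},{"jaw":-1,"delta_pos":[0,0,0],"rot":[0,0,-0.45]},{"jaw":-1,"delta_pos":[0.17,-0.89,0],"rot":[0,0,0]},{"jaw":-1,"delta_pos":[0.17,-0.89,0],"rot":[0,0,0]},{"jaw":-1,"delta_pos":[0.17,-0.89,0],"rot":[0,0,0]},{"jaw":-1,"delta_pos":[0.17,-0.89,0],"rot":[0,0,0]},{"jaw":-1,"delta_pos":[0.17,-0.89,0],"rot":[0,0,0]},{"jaw":-1,"delta_pos":[0.17,-0.89,0],"rot":[0,0,0]},{"jaw":-1,"delta_pos":[0.17,-0.89,0],"rot":[0,0,0]},{"jaw":-1,"delta_pos":[0.17,-0.89,0],"rot":[0,0,0]},{"jaw":-1,"delta_pos":[0,0,0],"rot":[0,0,0]},{"jaw":-1,"delta_pos":[0,0,0],"rot":[0,0,0]}]'
python3 look.py c3
```

```text
time: 24.58
eef_pos: [475.6, -2.2, 129.4]
eef_rot: [0.0, 0.719, 0.695, 0.001]
contact_force: [0.4, -0.3, -2.0]
gripper_width: 0.732
grip_force: 44.5
24.575 [475.568  -2.231 129.392] [0.    0.719 0.695 0.001]
```

View pics/c3.png

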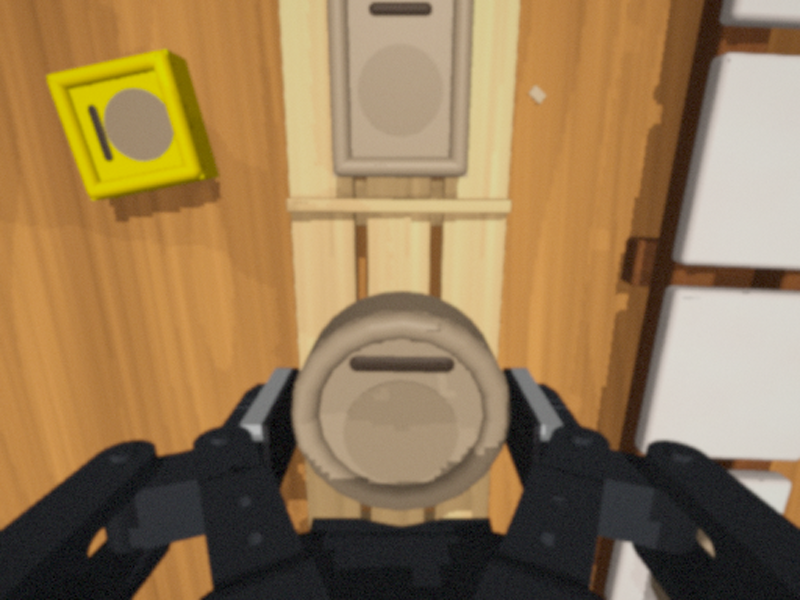

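The oblong lies flat in bay 2. The held round stone is level, spanning rows about 308–507, and the batten is at row 206.

```bash
python3 -c "
from h import *
meas('c3',[(402,308),(402,507)],150.8)
meas('c3',[(289,206),(512,206)],53)
meas('c3',[(294,410),(510,410)],150.8)"
```

```text
world [475.626  -0.27 ] tool offs [1.97  0.025] units [ 0.079  0.001 -0.856] 
 [[32.8, 0.0], [-28.9, 0.0]]
world [477.117  49.638] tool offs [51.861 -0.265] units [ 2.074 -0.011  3.056] 
 [[51.9, -50.3], [51.8, 49.8]]
world [475.686   0.885] tool offs [3.127 0.046] units [ 0.125  0.002 -0.856] 
 [[3.2, -30.1], [3.1, 30.2]]
```

```bash
python3 -m pendant '[{"jaw":-1,"delta_pos":[-0.06,0,0.9],"rot":[0,0,0]},{"jaw":-1,"delta_pos":[0,0,0.9],"rot":[0,0,0]},{"jaw":-1,"delta_pos":[0,0,0.8],"rot":[0,0,0]},{"jaw":-1,"delta_pos":[0,0,0.4],"rot":[0,0,0]},{"jaw":-1,"delta_pos":[0,0,0.1],"rot":[0,0,0]},{"jaw":-1,"delta_pos":[0,0,0.06],"rot":[0,0,0]},{"jaw":-1,"delta_pos":[0,0,0],"rot":[0,0,0]},{"jaw":-1,"delta_pos":[0,0,0],"rot":[0,0,0]}]';  python3 -m pendant '[{"jaw":-1,"delta_pos":[0,0,0.02],"rot":[0,0,0]},{"jaw":-1,"delta_pos":[0,0,0],"rot":[0,0,0]}]'
```

```text
time: 25.62
eef_pos: [474.9, -3.7, 49.9]
eef_rot: [0.0, 0.719, 0.695, 0.0]
contact_force: [-0.6, 0.8, -2.1]
gripper_width: 0.735
grip_force: 44.5
time: 25.88
eef_pos: [474.9, -3.7, 49.6]
eef_rot: [0.0, 0.719, 0.695, 0.0]
contact_force: [-3.5, 0.4, 10.7]
gripper_width: 0.729
grip_force: 45.8
```

```bash
python3 -m pendant '[{"jaw":-1,"delta_pos":[0,0,-0.01],"rot":[0,0,0]},{"jaw":1,"delta_pos":[0,0,0],"rot":[0,0,0]},{"jaw":1,"delta_pos":[0,0,0],"rot":[0,0,0]},{"jaw":1,"delta_pos":[0,0,0],"rot":[0,0,0]},{"jaw":1,"delta_pos":[0,0,-0.3],"rot":[0,0,0]},{"jaw":1,"delta_pos":[0,0,-0.9],"rot":[0,0,0]},{"jaw":1,"delta_pos":[0,0,-0.9],"rot":[0,0,0]},{"jaw":1,"delta_pos":[0,0,-0.9],"rot":[0,0,0]},{"jaw":1,"delta_pos":[0,0,-0.9],"rot":[0,0,0]},{"jaw":1,"delta_pos":[-0.68,0.85,0],"rot":[0,0,0]},{"jaw":1,"delta_pos":[-0.68,0.85,0],"rot":[0,0,0]},{"jaw":1,"delta_pos":[-0.68,0.85,0],"rot":[0,0,0]},{"jaw":1,"delta_pos":[-0.68,0.85,0],"rot":[0,0,0]},{"jaw":1,"delta_pos":[-0.68,0.85,0],"rot":[0,0,0]},{"jaw":1,"delta_pos":[-0.68,0.85,0],"rot":[0,0,0]},{"jaw":1,"delta_pos":[-0.68,0.85,0],"rot":[0,0,0]},{"jaw":1,"delta_pos":[-0.68,0.85,0],"rot":[0,0,0]},{"jaw":1,"delta_pos":[0,0,0],"rot":[0,0,0]},{"jaw":1,"delta_pos":[0,0,0],"rot":[0,0,0]}]'
python3 look.py re
```

```text
time: 28.25
eef_pos: [639.7, -145.0, 146.9]
eef_rot: [-0.0, 0.719, 0.695, -0.0]
contact_force: [0.3, 1.0, 0.5]
gripper_width: 1.005
grip_force: 0.0
28.25 [ 639.7   -144.98   146.935] [-0.     0.719  0.695 -0.   ]
```

View pics/re.png

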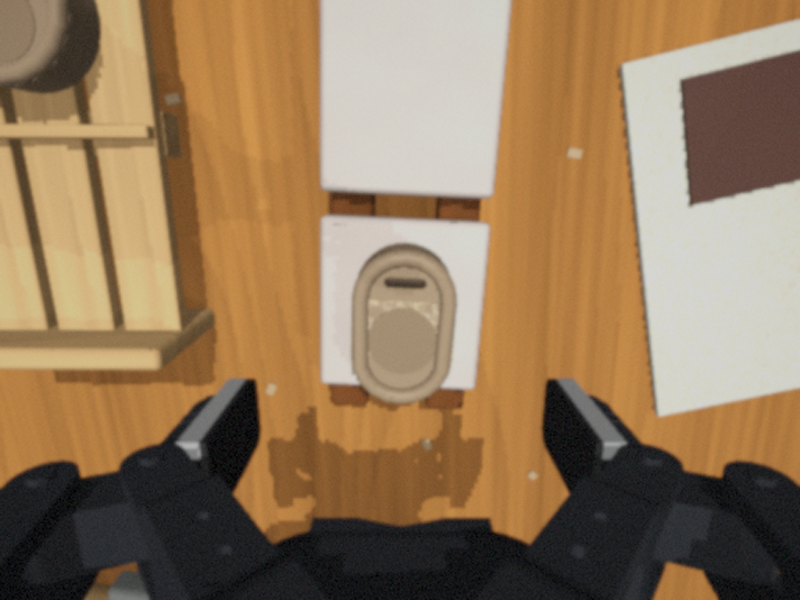

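The round-ended stone spans rows about 249–404 and columns 352–456, with almost no tilt (pool line (386,282) to (424,283)). The round stone sits in bay 3, at the top left.

```bash
python3 -c "
from h import *
meas('re',[(404.5,248),(401,404)])
meas('re',[(352,325),(456,325)])"
```

```text
world [ 640.211 -149.877] tool offs [-4.88   0.701] units [-0.195  0.028  2.837] 
 [[33.8, 1.5], [-43.5, -0.1]]
world [ 640.913 -147.599] tool offs [-2.581  1.327] units [-0.103  0.053  2.837] 
 [[-2.6, -23.1], [-2.6, 25.7]]
```

```bash
python3 -m pendant '[{"jaw":1,"delta_pos":[-0.19,0.04,0.9],"rot":[0,0,0.13]},{"jaw":1,"delta_pos":[0,0,0.9],"rot":[0,0,0]},{"jaw":1,"delta_pos":[0,0,0.9],"rot":[0,0,0]},{"jaw":1,"delta_pos":[0,0,0.75],"rot":[0,0,0]},{"jaw":1,"delta_pos":[0,0,0.27],"rot":[0,0,0]},{"jaw":1,"delta_pos":[0,0,0],"rot":[0,0,0]},{"jaw":-1,"delta_pos":[0,0,0],"rot":[0,0,0]},{"jaw":-1,"delta_pos":[0,0,0],"rot":[0,0,0]},{"jaw":-1,"delta_pos":[0,0,0],"rot":[0,0,0]},{"jaw":-1,"delta_pos":[0,0,0],"rot":[0,0,0]},{"jaw":-1,"delta_pos":[0,0,0],"rot":[0,0,0]},{"jaw":-1,"delta_pos":[0,0,0],"rot":[0,0,0]},{"jaw":-1,"delta_pos":[0,0,0],"rot":[0,0,0]}]' 40
```

```text
time: 29.92
eef_pos: [641.4, -150.1, 54.7]
eef_rot: [0.0, 0.725, 0.688, 0.0]
contact_force: [-1.3, 0.5, 4.7]
gripper_width: 0.574
grip_force: 41.4
```

```bash
python3 -m pendant '[{"jaw":-1,"delta_pos":[0,0,-0.3],"rot":[0,0,0]},{"jaw":-1,"delta_pos":[0,0,-0.9],"rot":[0,0,0]},{"jaw":-1,"delta_pos":[0,0,-0.9],"rot":[0,0,0]},{"jaw":-1,"delta_pos":[0,0,-0.9],"rot":[0,0,0]},{"jaw":-1,"delta_pos":[0,0,0],"rot":[0,0,-0.12]},{"jaw":-1,"delta_pos":[0.19,-0.86,0],"rot":[0,0,0]},{"jaw":-1,"delta_pos":[0.19,-0.86,0],"rot":[0,0,0]},{"jaw":-1,"delta_pos":[0.19,-0.86,0],"rot":[0,0,0]},{"jaw":-1,"delta_pos":[0.19,-0.85,0],"rot":[0,0,0]},{"jaw":-1,"delta_pos":[0.19,-0.86,0],"rot":[0,0,0]},{"jaw":-1,"delta_pos":[0.19,-0.85,0],"rot":[0,0,0]},{"jaw":-1,"delta_pos":[0.19,-0.85,0],"rot":[0,0,0]},{"jaw":-1,"delta_pos":[0.19,-0.85,0],"rot":[0,0,0]},{"jaw":-1,"delta_pos":[0,0,0],"rot":[0,0,0]},{"jaw":-1,"delta_pos":[0,0,0],"rot":[0,0,0]}]'
python3 look.py c4
```

```text
time: 31.8
eef_pos: [471.8, -106.2, 128.9]
eef_rot: [0.0, 0.719, 0.695, 0.0]
contact_force: [0.5, 0.3, -1.7]
gripper_width: 0.576
grip_force: 41.9
31.8 [ 471.849 -106.165  128.92 ] [0.    0.719 0.695 0.   ]
```

View pics/c4.png

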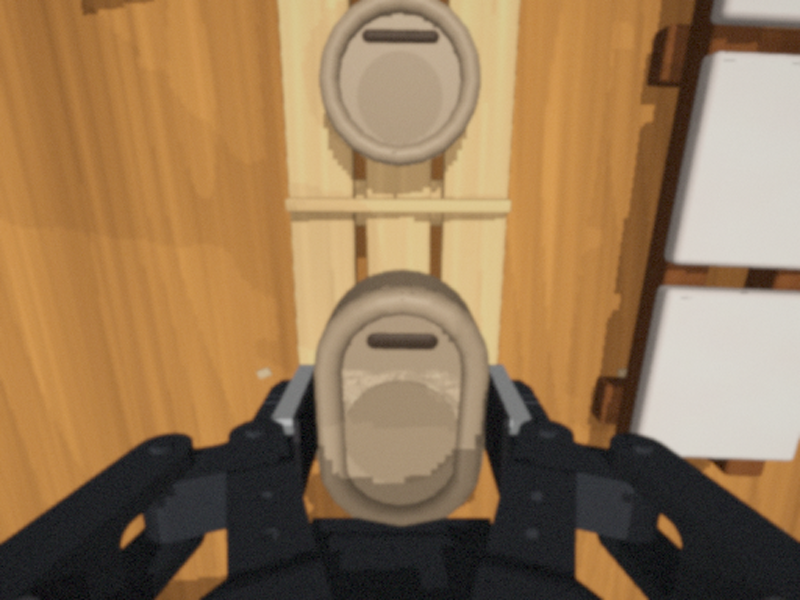

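The round stone lies flat and centred in bay 3. The held round-ended stone spans rows about 286–525, and the batten is at row 206.

```bash
python3 -c "
from h import *
meas('c4',[(402,286),(402,525)],150.2)
meas('c4',[(287,206),(511,206)],53)
meas('c4',[(316,400),(487,400)],150.2)"
```

```text
world [ 471.923 -104.501] tool offs [1.663 0.027] units [ 0.067  0.001 -0.851] 
 [[38.7, 0.0], [-35.4, 0.0]]
world [472.694 -54.273] tool offs [51.898 -0.947] units [ 2.076 -0.038  3.037] 
 [[51.9, -51.1], [51.9, 49.2]]
world [ 471.943 -100.023] tool offs [ 6.139 -0.105] units [ 0.246 -0.004 -0.851] 
 [[6.2, -23.8], [6.1, 23.6]]
```

```bash
python3 -m pendant '[{"jaw":-1,"delta_pos":[0,-0.03,0.9],"rot":[0,0,0]},{"jaw":-1,"delta_pos":[0,0,0.9],"rot":[0,0,0]},{"jaw":-1,"delta_pos":[0,0,0.8],"rot":[0,0,0]},{"jaw":-1,"delta_pos":[0,0,0.4],"rot":[0,0,0]},{"jaw":-1,"delta_pos":[0,0,0.1],"rot":[0,0,0]},{"jaw":-1,"delta_pos":[0,0,0.04],"rot":[0,0,0]},{"jaw":-1,"delta_pos":[0,0,0],"rot":[0,0,0]},{"jaw":-1,"delta_pos":[0,0,0],"rot":[0,0,0]}]';  python3 -m pendant '[{"jaw":-1,"delta_pos":[0,0,0.02],"rot":[0,0,0]},{"jaw":-1,"delta_pos":[0,0,0],"rot":[0,0,0]}]'
```

```text
time: 32.85
eef_pos: [470.9, -106.1, 50.7]
eef_rot: [0.0, 0.719, 0.695, 0.0]
contact_force: [-0.3, -0.7, -1.9]
gripper_width: 0.579
grip_force: 41.9
time: 33.1
eef_pos: [470.6, -106.2, 49.9]
eef_rot: [0.0, 0.719, 0.695, -0.0]
contact_force: [-0.3, 0.4, -2.1]
gripper_width: 0.576
grip_force: 41.9
```

```bash
python3 -m pendant '[{"jaw":-1,"delta_pos":[0,0,0.02],"rot":[0,0,0]},{"jaw":-1,"delta_pos":[0,0,0],"rot":[0,0,0]}]';  python3 -m pendant '[{"jaw":-1,"delta_pos":[0,0,0.01],"rot":[0,0,0]},{"jaw":-1,"delta_pos":[0,0,0],"rot":[0,0,0]}]'
```

```text
time: 33.35
eef_pos: [470.7, -106.2, 49.7]
eef_rot: [-0.0, 0.719, 0.695, 0.0]
contact_force: [-3.4, 0.8, 10.1]
gripper_width: 0.576
grip_force: 43.0
time: 33.6
eef_pos: [470.7, -106.2, 49.6]
eef_rot: [-0.0, 0.719, 0.695, 0.0]
contact_force: [-6.1, 1.8, 16.9]
gripper_width: 0.576
grip_force: 43.9
```

```bash
python3 -m pendant '[{"jaw":-1,"delta_pos":[0,0,-0.02],"rot":[0,0,0]},{"jaw":1,"delta_pos":[0,0,0],"rot":[0,0,0]},{"jaw":1,"delta_pos":[0,0,0],"rot":[0,0,0]},{"jaw":1,"delta_pos":[0,0,0],"rot":[0,0,0]},{"jaw":1,"delta_pos":[0,0,-0.3],"rot":[0,0,0]},{"jaw":1,"delta_pos":[0,0,-0.9],"rot":[0,0,0]},{"jaw":1,"delta_pos":[0,0,-0.9],"rot":[0,0,0]},{"jaw":1,"delta_pos":[0,0,-0.9],"rot":[0,0,0]},{"jaw":1,"delta_pos":[0,0,-0.9],"rot":[0,0,0]},{"jaw":1,"delta_pos":[1,0,-1],"rot":[0,0,0]},{"jaw":1,"delta_pos":[1,0,-1],"rot":[0,0,0]},{"jaw":1,"delta_pos":[1,0,-1],"rot":[0,0,0]},{"jaw":1,"delta_pos":[1,0,-1],"rot":[0,0,0]},{"jaw":1,"delta_pos":[1,0,-1],"rot":[0,0,0]},{"jaw":1,"delta_pos":[1,0,-1],"rot":[0,0,0]},{"jaw":1,"delta_pos":[0,0,-1],"rot":[0,0,0]},{"jaw":1,"delta_pos":[0,0,0],"rot":[0,0,0]},{"jaw":1,"delta_pos":[0,0,0],"rot":[0,0,0]}]'
python3 look.py fin
```

```text
time: 35.85
eef_pos: [475.5, 43.5, 321.7]
eef_rot: [-0.0, 0.719, 0.695, -0.0]
contact_force: [0.3, 0.8, 1.1]
gripper_width: 1.004
grip_force: 0.0
35.85 [475.48   43.467 321.73 ] [-0.     0.719  0.695 -0.   ]
```

View pics/fin.png

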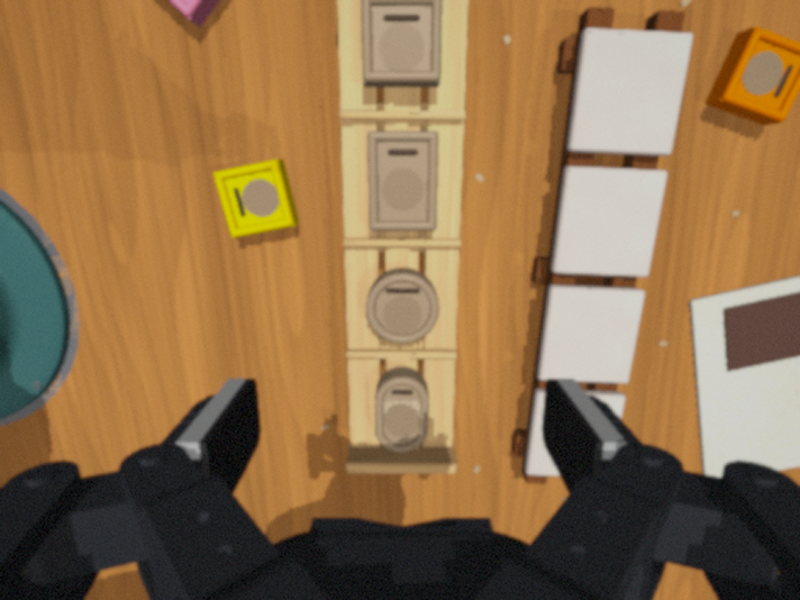

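The last view shows all four stones flat, face up and centred in their bays: square (402,40), oblong (402,180), round (402,305), round-ended (402,408). The gripper is clear of everything.

```bash
python3 -c "
from bench import arm
print(arm.hand_in())"
```

```text
the job is handed in; nothing more can be done
None
```

All four inkstones are in the carrier in their original order from left to right (square, oblong, round, round-ended), each set down flat, face up and centred in its bay; the job was handed in at about 36 s.

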